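# Level the plate and hold the reading lens at focal height over the sifter screen

## Robot

A 6-joint arm with a two-finger parallel gripper is mounted at the origin on the work surface. World frame = base frame: x ahead of the robot, y to its left, z up, the work surface at z = 0. Lengths are in mm, angles in degrees, forces in N, time in s.
With the tool pointing down it reaches from about 350 to 850 mm from the base axis. Payload 8.1 kg.
Tool frame: the origin (TCP) lies midway between the tips of the shut fingers; the grasp point (between the pads) lies 19 mm behind it; z points along the fingers, y is the line along which they close (so a half turn about z gives the same grasp; the last joint's range is limited). The gripper opens to 85 mm and grips with 20 to 120 N. Pads are 22 mm wide; open, the fingers measure 114 mm over their backs; the gripper's body (76 mm by 85 mm) begins 54 mm behind the grasp point. The pads swing forward as they close: fully open they stand 13 mm farther back than shut.
Start: joints at [-4.893, 7.471, 85.268, -0, 87.261, -4.893], TCP at [600.004, 0.022, 231.292] pointing down, gripper open.
Joint ranges: [-169.43, 169.43], [-51.17, 129.36], [1.28, 143.12], [-76.62, 256.62], [0, 156.53], [-152.29, 152.29]. Speed limits (degrees/s): [136.94, 136.94, 159.86, 180, 180, 180].

## Interface

Orientations are given as [roll, pitch, yaw] about the fixed x, y, z axes, in that order (R = Rz(yaw) Ry(pitch) Rx(roll)).
In Python, from bench import r gives the robot as it stands.
- The arm moves only by the tool step_arm, never from a script. Its arguments are lists of equal length, an entry for each row: "delta_pos": the shift along the world's x, y, z in units of 200 mm (1.0 is 200 mm), a list of three; "spin": the turn about the world's z in units of 180 degrees (1.0 is 180 degrees). In form: {"delta_pos": [[dx, dy, dz], ...], "spin": [spin, ...]}. A call has 1 to 8 rows; each row shifts and turns the commanded pose from where the row before left it; what a row does not reach is not made up. A row lasts 1/8 s, in which the tool goes at most 62.5 mm and 10.7 degrees, less where a joint would pass 70% of its speed; a pose out of reach is approached as far as the arm can. A call with a number of a shift or a turn outside -1 to 1 is refused whole. A call with a gripper value outside its range is refused whole. "gripper" is the opening, from -1 (shut) to 1 (fully open), set as the call begins (left out, the last holds). The fingers move at their own pace and stop on an object; "squeeze" is the grip in N (left out, the last holds). Time passes only in rows, so rows that do not move let the fingers close. It gives the time, the measured TCP pose, the force, the opening and the grip force at its end, in the units of the state.
- r.sense(): the state, without advancing time (a new reading comes with each control period).
- r.snapshot(name): name is "scene" or "side" or "wrist"; returns a dict with "pixels" (400x640x3 uint8, blue, green, red), "fx", "fy", "cx", "cy" (pixels), "camera_from_world" (4x4, takes a point from world to camera coordinates). Camera axes: x right, y up, looking along -z (the intrinsics and any distortion apply to the point x, -y, -z); pixel columns grow to the right and rows downward; lengths in mm; the calibration is good to about 2 mm. The wrist camera is an equidistant fisheye: a pixel r from the principal point sees the ray r / f radians off the axis. A picture is of the moment at which its call begins. There is no depth.
- r.hand_in(): hands the job in; it is judged then, once.
The state is a dict: "time": time; "joint_pos": joint angles; "qd": joint speeds; "joint_efforts": joint torques, N m; "tool_pos": TCP position; "tcp_rot": TCP orientation; "ft_force": force on the tool from outside, world axes, zero at the start; "wrist_torque": the same for the moment, N m; "finger_gap": finger opening in mm; "grip_force": force on a finger pad.
Only numpy, scipy, OpenCV 4.12 (cv2) and the standard library are available. Lean on these libraries where they do the work, as an engineer would, in place of code of your own. Each camera call takes 0.05 s, during which the arm holds its last target. There are 200 camera calls.

## Task

The sifter's wire screen lies on the small tilting plate, to be checked for broken wires. Turn the black knob on the stand until the plate is level, then pick up the reading lens and hold it level, centred over the screen, with the middle of the glass at the height of the collar on the stand's post. Finish still holding it there, steady; touch neither the plate nor the screen and leave the collar where it is set, let the lens rest on nothing, and leave the jar, sifter and measuring cups where they are.

Things in the scene. Friction and masses are not known exactly. Their poses are not given: they have to be found in the camera images.
- stand: Inspection stand fixed to the cart: wooden base 250 x 150 x 16 mm. Origin on the cart top under the plate's centre (the base reaches x -135 to +115 mm, y +-75 mm of it), z up. Its frame: knob at x = -100 mm, y = 0; post (10 mm thick, top 216 mm above the cart) at x = +88, y = +50 mm; the plate's hinge runs along y through x = 0 at 55 mm above the cart, between two cheeks at y = +-58 mm.
- plate_tilt (a joint): Tilt of the aluminium plate (120 x 100 x 6 mm, plus a 24 mm wide tab reaching under the knob) about the stand's y axis, rad: 0 is level, positive means its +x edge (away from the knob) is down and the knob end is up. It follows the knob: tilt = 0.1 x knob angle; starts between 0.07 and 0.13. It cannot be pushed level; the knob has to be turned.
- knob (a joint): Angle of the knob about its vertical axis, rad, positive counter-clockwise seen from above; 0 has the grip bar along the stand's x axis, and the plate level. Starts between 0.7 and 1.3, stops at +-1.6, friction 0.1 N m, stays where it is left.
- knob_grip (a point): Middle of the knob's upright black grip bar, 46 mm long (x of this frame) x 12 mm thick (y) x 24 mm tall (z), 92 mm above the cart top, so the bar's top is at 104 mm and its underside at 80 mm, on a 30 mm disc. The tab below rises to at most 72 mm.
- plate: The tilting plate with the round steel wire screen (75 mm across, 5 mm thick) fixed on its middle; origin on the hinge axis, at the plate's centre, 55 mm above the cart top; z is the plate's normal.
- screen_center (a point): Centre of the screen's upper side, 62 mm above the cart top when the plate is level.
- focus_mark (a point): Centre of the black collar (24 mm across, 10 mm tall, with a thin flat pointer at its mid-height towards the plate, reaching 31 mm from the post's axis) on the stand's post; its height is the focal height. It differs from start to start, 150 to 195 mm above the cart top. Held by 6 N of friction on the post.
- lens: Reading lens lying flat on the cart, 0.1 to 0.2 kg: steel ring 84 mm across, 12 mm thick, with glass in it, and a straight wooden handle 115 mm long, 22 mm wide and 22 mm tall to -x (from x = -50 to -165 mm). Origin below the ring's centre in the plane of the handle's underside (on the cart top when lying); z is the lens axis, up when lying. Its balance point is on the handle side, about 75 mm from the ring's centre.
- lens_center (a point): Middle of the glass, 11 mm above the lens origin along the lens's z; x and z axes as the lens's.
- lens_grip (a point): Good place to grip the handle: on its centre line, 85 mm from the ring's centre, at half its thickness (11 mm above the cart top when lying). Handle runs along x, fingers close along y.
- jar: Bystander: closed glass jar with wire bail, 96 mm across, 154 mm tall, origin at the centre of its foot.
- sifter: Bystander: steel sifter, can 104 mm across, 105 mm tall, squeeze handle reaching 105 mm to its +x; origin at the centre of its foot.
- cups: Bystander: nest of three red measuring cups, 84 mm across, 48 mm tall, handles to its +y reaching 114 mm, standing on a round cork trivet 170 mm across, 10 mm thick; origin at the centre of their foot.

How it is judged (in metres and radians):
On the way, in this order (a step that is already met when the one before it is completed fails the run):
1. the plate is turned level (value of joint plate_tilt between -0.02 and 0.02 rad), for 0.3 s.
2. the lens is picked up, clear of the cart, with the plate still level (all of step 1 and height (world z) of lens above 0.03 m and contact force between the fingers and lens above 1 N), for 0.2 s.
At the end, for the whole second after the job is handed in: Plate level within 0.02 rad; the middle of the glass within 12 mm of the screen's centre sideways and within 7 mm of the collar's centre in height; lens level within 0.08 rad, still, gripped by the fingers and touching no part of the stand (all of step 1 and horizontal distance between lens_center and screen_center below 0.012 m and z of lens_center in the frame of focus_mark between -0.007 and 0.007 m and angle between lens_center's own z axis and vertical below 0.08 rad and linear speed of lens below 0.02 m/s and angular speed of lens below 0.1 rad/s and contact force between the fingers and lens above 1 N and contact force between lens and stand below 0.2 N); the arm keeps its last pose, push and grip.
It fails at once if the plate or the screen on it is touched (contact force between plate and anything else above 1 N).
It fails at once if the collar is moved (distance of focus_mark from where it was at the start of the episode above 0.004 m).
It fails at once if the jar is disturbed (distance of jar from where it was at the start of the episode above 0.02 m).
It fails at once if the sifter is disturbed (distance of sifter from where it was at the start of the episode above 0.02 m).
It fails at once if the nest of cups is disturbed (distance of cups from where it was at the start of the episode above 0.02 m).
It also fails if it takes over 56 s, if anything falls off the work surface, if the arm or the gripper's body presses on something with over 40 N, if the wrist force passes 120 N, or if a joint passes its speed limit or range.

## Working session

There is one attempt and no reset: what is moved stays moved. The work goes in short steps, Python scripts to look and compute and a tool call to move; the robot and the scene stay as the last step left them, time stands still between calls to the robot, and variables do not carry over. Pictures are saved under pics/ and viewed, at most 10 in all, crops included, and the job is handed in when it is done.

Besides the shell and the picture viewer there is one more tool, called as name([rows], argument=value, ...), one row to a line, values as JSON. step_arm: Moves the arm, as the interface text tells. Shifts and turns lie within -1 to 1; 1 stands for 200 mm of shift or 180 degrees of turn. Its arguments: {"type":"object","properties":{"delta_pos":{"type":"array","items":{"type":"array","items":{"type":"number","minimum":-1,"maximum":1}}},"spin":{"type":"array","items":{"type":"number","minimum":-1,"maximum":1}},"gripper":{"type":"number"},"squeeze":{"type":"number"}},"required":["delta_pos","spin"]}

```bash
mkdir -p pics
cat > h.py <<'E'
import numpy as np, cv2, json, pickle
from bench import r
def snap(name,tag):
    s=r.snapshot(name); cv2.imwrite(f'pics/{tag}.png',s['pixels']); pickle.dump(s,open(f'pics/{tag}.pkl','wb')); return s
def ld(tag): return pickle.load(open(f'pics/{tag}.pkl','rb'))
def ray(s,u,v):
    M=np.array(s['camera_from_world']);R=M[:3,:3];c=-R.T@M[:3,3]
    d=np.array([(u-s['cx'])/s['fx'],-(v-s['cy'])/s['fy'],-1.]);return c,R.T@d
def onz(s,u,v,z):
    c,d=ray(s,u,v);return c+d*(z-c[2])/d[2]
def proj(s,P):
    M=np.array(s['camera_from_world']);p=M[:3,:3]@np.array(P,float)+M[:3,3]
    return np.array([s['cx']+s['fx']*p[0]/-p[2], s['cy']-s['fy']*p[1]/-p[2]])
def tri(obs):
    A=np.zeros((3,3));b=np.zeros(3)
    for s,u,v in obs:
        c,d=ray(s,u,v);d=d/np.linalg.norm(d);Q=np.eye(3)-np.outer(d,d);A+=Q;b+=Q@c
    return np.linalg.solve(A,b)
E
python3 - <<'E'
from h import *
for n in('scene','side'):
    s=snap(n,n+'0'); print(n,s['fx'],s['cx'],s['cy'],[k for k in s]); M=s['camera_from_world'];print(-M[:3,:3].T@M[:3,3])
E
```

```text
scene 446.2001749744058 314.6444231098427 196.83199152815246 ['pixels', 'fx', 'fy', 'cx', 'cy', 'camera_from_world']
[1348.82807606  410.04963478 1330.95394363]
side 399.39313773816167 314.0623149772256 202.8280999354351 ['pixels', 'fx', 'fy', 'cx', 'cy', 'camera_from_world']
[ 461.26306833 -809.60389846 1093.31512863]
```

View pics/scene0.png

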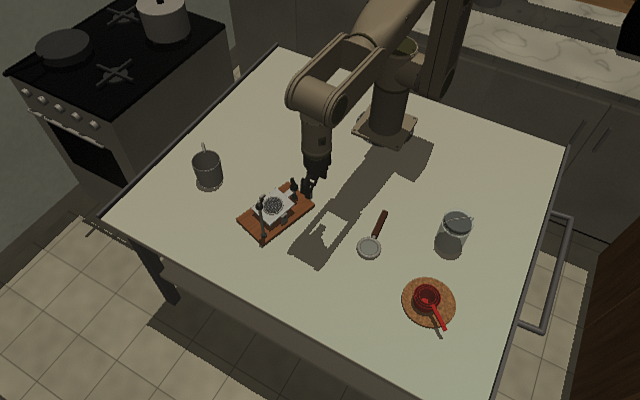

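View pics/side0.png

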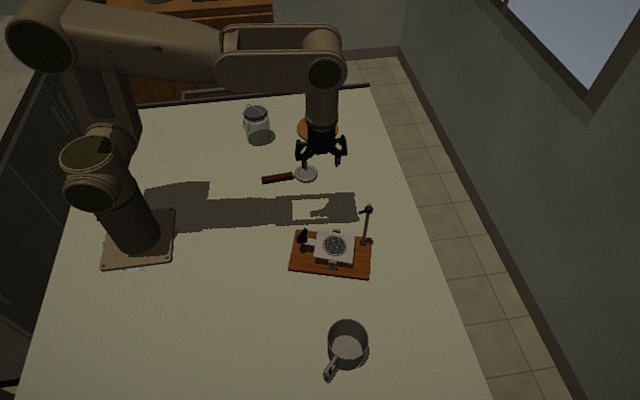

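The scene view shows the stand near (275,210), the lens at (369,248) with its handle to (382,213), the jar at (454,235), the cups at (428,300) and the sifter at (207,170). The side view shows the stand at (330,255) and the lens at (305,173). I'll enlarge both.

Run:
```python
from h import *
def crop(t,x,y,w,h,k): return cv2.resize(ld(t)['pixels'][y:y+h,x:x+w],(w*k,h*k),interpolation=cv2.INTER_CUBIC)
a=crop('scene0',230,170,100,80,8);cv2.imwrite('pics/c1.png',a)
b=crop('side0',280,195,100,90,6);c=crop('side0',255,155,66,45,6)
d=crop('scene0',350,200,45,65,6)
cv2.imwrite('pics/c2.png',b)
m=np.zeros((400,680,3),np.uint8);m[:270,:396]=c;m[:390,400:670]=d;cv2.imwrite('pics/c3.png',m)
```

```text
(no output)
```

View pics/c1.png

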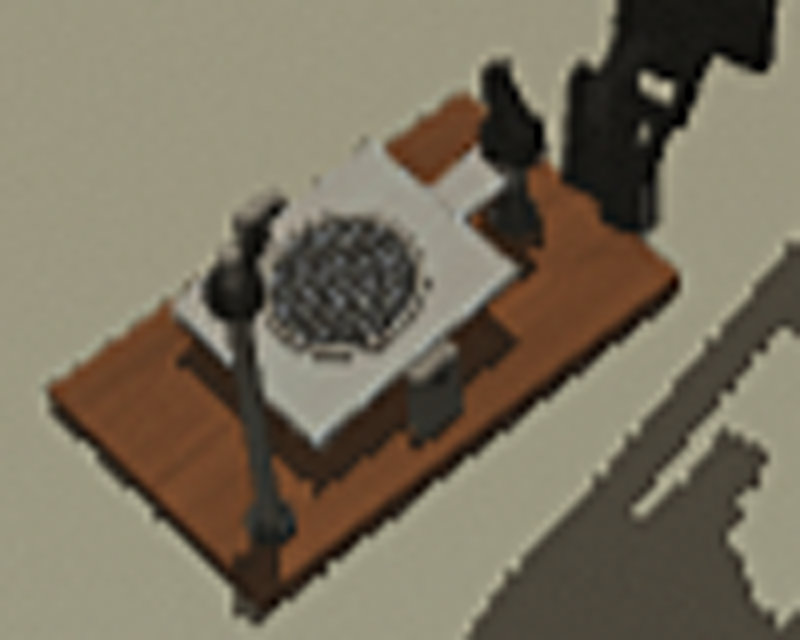

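View pics/c2.png

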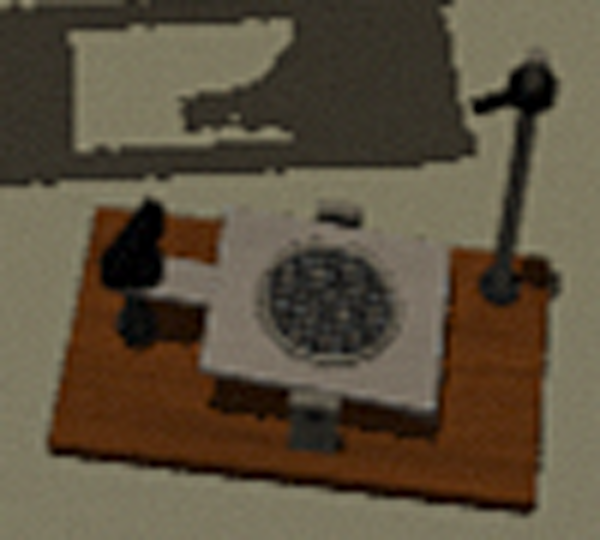

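View pics/c3.png

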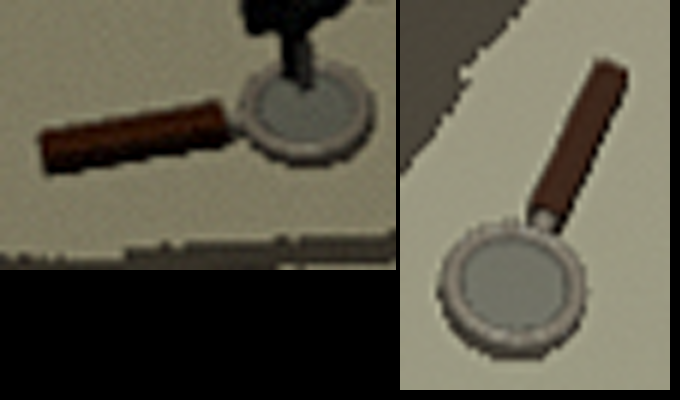

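In the crops, the stand's base corners, screen, collar and knob are clear. Scene crop: screen (343,283), collar (235,287), knob bar from (495,75) to (520,140). Side crop: screen (330,303), collar (533,90). Lens ring centre is at (307,112) in the side panel and (512,285) in the scene panel. Next I fit the poses.

Run:
```python
from h import *
from scipy.optimize import least_squares
S,D=ld('scene0'),ld('side0')
f=lambda x,y,x0,y0,k:(x0+(x+.5)/k-.5,y0+(y+.5)/k-.5)
a=lambda x,y:f(x,y,230,170,8); b=lambda x,y:f(x,y,280,195,6)
obs=[(S,a(50,390),(115,-75,16)),(S,a(258,592),(115,75,16)),(S,a(678,278),(-135,75,16)),(S,a(465,92),(-135,-75,16)),
(D,b(97,208),(-135,75,16)),(D,b(50,446),(-135,-75,16)),(D,b(533,503),(115,-75,16)),(S,a(343,283),(.7,0,62)),(D,b(330,303),(.7,0,62)),
(S,a(235,287),(88,50,None)),(D,b(533,90),(88,50,None))]
def W(p,q):
    c,s=np.cos(p[2]),np.sin(p[2]);z=p[3] if q[2] is None else q[2]
    return [p[0]+c*q[0]-s*q[1],p[1]+s*q[0]+c*q[1],z]
res=lambda p:np.concatenate([proj(s,W(p,q))-np.array(u) for s,u,q in obs])
o=least_squares(res,[600,-100,0,170],x_scale=[100,100,1,100],loss='soft_l1');print('stand',o.x[:2],np.degrees(o.x[2]),'h',o.x[3]);print(res(o.x).round(1))
p=o.x;np.save('stand.npy',p)
print('collar tri',tri([(S,*a(235,287)),(D,*b(533,90))]),W(p,(88,50,None)),'knob',W(p,(-100,0,92)))
for k in range(40,80,5):
    k=np.radians(k);e=[W(p,(-100+t*23*np.cos(k),t*23*np.sin(k),104)) for t in(1,-1)]
    i=[((np.array(proj(S,q))-[230,170]+.5)*8-.5).round() for q in e]+[((np.array(proj(D,q))-[280,195]+.5)*6-.5).round() for q in e];print(round(np.degrees(k)),*i)
# lens
c=lambda x,y:f(x,y,255,155,6); d=lambda x,y:f(x-400,y,350,200,6)
P=[(S,d(512,285),(0,0,13)),(D,c(307,112),(0,0,13)),(S,d(612,68),(-165,0,22)),(D,c(41,133),(-165,11,22)),(D,c(47,172),(-165,-11,11)),(S,d(545,210),(-50,0,16)),(D,c(222,120),(-50,0,16))]
res2=lambda p:np.concatenate([proj(s,W(list(p)+[0],q))-np.array(u) for s,u,q in P])
o=least_squares(res2,[650,100,0],x_scale=[100,100,1]);print('lens',o.x[:2],np.degrees(o.x[2]),res2(o.x).round(1))
print('grip',W(list(o.x)+[0],(-85,0,11)), [tri([(S,*d(512,285)),(D,*c(307,112))])])
for n,s,u,v,z in[('jar',S,456,220,154),('jarfoot',S,449,255,0),('cups',S,428,297,30),('sift',S,207,160,105),('siftS',D,348,335,105)]:print(n,onz(s,u,v,z).round())
```

```text
stand [ 618.395035   -160.90714233] -16.747955379028046 h 187.435529456433
[-1.5 -0.7 -0.3  0.4  0.  -1.3 -0.8 -1.2 -0.3 -1.4 -0.8 -1.2  0.6 -0.6
 -0.7 -0.5 -0.1 -1.  -0.7  0.5 -0.2 -0.3]
collar tri [ 716.1289112  -138.34603024  187.34237849] [np.float64(717.0703245585678), np.float64(-138.38632461136064), np.float64(187.435529456433)] knob [np.float64(522.6368705433804), np.float64(-132.09093266772436), 92]
40 [497. 136.] [511.  55.] [171. 208.] [ 92. 248.]
45 [502. 136.] [507.  55.] [169. 205.] [ 94. 251.]
50 [506. 136.] [502.  55.] [166. 203.] [ 96. 254.]
55 [511. 135.] [498.  55.] [163. 200.] [ 99. 256.]
60 [516. 135.] [493.  56.] [160. 198.] [102. 258.]
65 [520. 134.] [489.  57.] [157. 196.] [105. 260.]
70 [524. 132.] [485.  58.] [154. 195.] [109. 262.]
75 [528. 131.] [481.  59.] [150. 193.] [112. 263.]
lens [579.49401981 196.86954418] 4.688930851505002 [-0.6 -0.4 -0.  -1.4 -0.9 -1.6 -0.6 -0.9 -0.4 -1.  -0.9  0.3  0.9 -0.9]
grip [np.float64(494.7784979628963), np.float64(189.9211372687714), 11] [array([577.98058585, 197.4793702 ,   6.64088282])]
jar [434. 423. 154.]
jarfoot [465. 450.   0.]
cups [661. 441.  30.]
sift [ 592. -455.  105.]
siftS [ 597. -458.  105.]
```

Run:
```python
from h import *
s=r.sense();print({k:s[k] for k in('time','tool_pos','tcp_rot','ft_force','finger_gap','grip_force')})
```

```text
{'time': 0.1, 'tool_pos': array([5.99492720e+02, 7.41948372e-02, 2.30323161e+02]), 'tcp_rot': array([-1.79901607e+02, -9.21825637e-03,  8.99994898e+01]), 'ft_force': array([ 0.32078197, -0.07337842, -0.39816402]), 'finger_gap': 85.41908286563212, 'grip_force': 0.0}
```

step_arm([
  [-0.077,-0.132,0],
  [-0.077,-0.132,0],
  [-0.077,-0.132,0],
  [-0.077,-0.132,0],
  [-0.077,-0.132,0],
  [0,0,-0.2],
  [0,0,-0.2],
  [0,0,0],
], spin=[-0.049,-0.049,-0.049,-0.049,-0.049,0,0,0], gripper=0.2)

```text
time: 1.1
tool_pos: [520.0, -131.0, 147.3]
tcp_rot: [-179.6, 0.2, 45.9]
ft_force: [-0.6, 0.3, 0.5]
finger_gap: 51.2
grip_force: 0.0
```

Run:
```python
from h import *
s=r.sense();print(s['tool_pos'],s['tcp_rot'],s['finger_gap'])
w=snap('wrist','w1'); print(w['fx'],w['cx'],w['cy'])
p=np.load('stand.npy')
def fproj(P):
    M=w['camera_from_world'];q=M[:3,:3]@np.array(P,float)+M[:3,3];v=np.array([q[0],-q[1],-q[2]]);t=np.arctan2(np.hypot(v[0],v[1]),v[2]);u=v[:2]/np.hypot(*v[:2])
    return w['cx']+w['fx']*t*u[0],w['cy']+w['fy']*t*u[1]
for k in(46,):
    k=np.radians(k);print([np.round(fproj((522.6+t*23*np.cos(k),-132.1+t*23*np.sin(k),104))) for t in(1,0,-1)])
```

```text
[ 519.9523206  -131.00538465  147.25329164] [-179.57605641    0.19322257   45.88907102] 51.200825793306834
309.70691628693146 323.8287969368347 198.04256423471864
[array([330., 186.]), array([330., 221.]), array([330., 253.])]
```

View pics/w1.png

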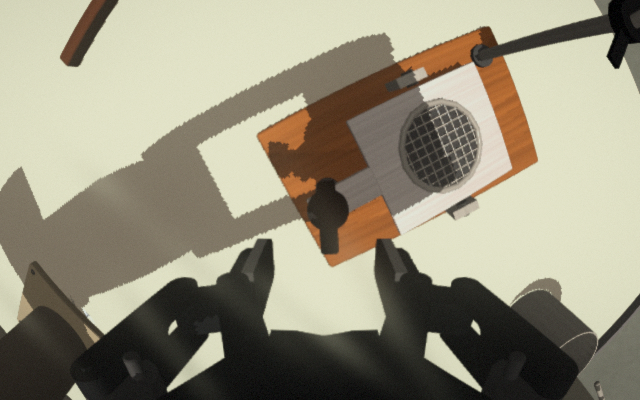

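The wrist view shows the knob bar running from (327,182) to (329,252). That matches the prediction at column 330, so the fingers are aligned. Descending.

step_arm([
  [0.013,-0.005,-0.16],
  [0,0,-0.156],
  [0,0,0],
], spin=[0,0,0])

```text
time: 1.52
tool_pos: [524.9, -132.5, 87.7]
tcp_rot: [-179.9, 0.1, 45.9]
ft_force: [-0.1, -0.0, 0.1]
finger_gap: 51.3
grip_force: 0.0
```

step_arm([
  [0,0,0],
  [0,0,0],
  [0,0,0],
  [0,0,0],
], spin=[0,0,0,0], gripper=-1, squeeze=40)

```text
time: 2.02
tool_pos: [524.3, -130.3, 90.5]
tcp_rot: [-179.7, -0.0, 45.9]
ft_force: [-18.1, 16.0, 21.0]
finger_gap: 11.0
grip_force: 40.1
```

Gripped. I'll ease off the side load, then turn by −63°.

step_arm([
  [-0.008,0.008,0.01],
  [0,0,0],
], spin=[0,0])

```text
time: 2.28
tool_pos: [524.0, -130.1, 90.7]
tcp_rot: [-179.9, -0.1, 45.9]
ft_force: [-0.8, 8.1, -1.7]
finger_gap: 11.0
grip_force: 41.0
```

step_arm([
  [0,0,0],
  [0,0,0],
  [0,0,0],
  [0,0,0],
], spin=[-0.03,-0.03,-0.03,-0.03])

```text
time: 2.78
tool_pos: [524.7, -131.2, 90.8]
tcp_rot: [180.0, -0.1, 24.1]
ft_force: [3.5, 1.9, -7.0]
finger_gap: 10.9
grip_force: 40.4
```

step_arm([
  [0,0,0],
  [0,0,0],
  [0,0,0],
  [0,0,0],
  [0,0,0],
  [0,0,0],
  [0,0,0],
  [0,0,0],
], spin=[-0.038,-0.038,-0.038,-0.038,-0.038,-0.038,0,0])

```text
time: 3.78
tool_pos: [524.9, -133.6, 90.8]
tcp_rot: [179.8, -0.2, -16.8]
ft_force: [3.7, -7.6, -10.8]
finger_gap: 11.0
grip_force: 39.9
```

step_arm([
  [0,0,0],
  [0,0,0],
  [0,0,0],
], spin=[0,0,0], gripper=0.2)

```text
time: 4.15
tool_pos: [524.5, -131.4, 90.8]
tcp_rot: [-180.0, -0.1, -16.7]
ft_force: [-0.1, 0.1, 0.0]
finger_gap: 51.2
grip_force: 0.0
```

step_arm([
  [0,0,0.2],
  [0,0,0.2],
  [0,0,0.2],
  [0,0,0],
], spin=[0,0,0,0])

```text
time: 4.65
tool_pos: [526.5, -132.1, 215.0]
tcp_rot: [180.0, -0.5, -16.7]
ft_force: [-0.3, -0.5, 0.3]
finger_gap: 51.3
grip_force: 0.0
```

Run:
```python
from h import *
w=snap('wrist','w2');cv2.imwrite('pics/w2c.png',cv2.resize(w['pixels'][60:320,180:530],None,fx=2,fy=2,interpolation=cv2.INTER_CUBIC))
p=np.load('stand.npy')
def fproj(P):
    M=w['camera_from_world'];q=M[:3,:3]@np.array(P,float)+M[:3,3];v=np.array([q[0],-q[1],-q[2]]);t=np.arctan2(np.hypot(v[0],v[1]),v[2]);u=v[:2]/np.hypot(*v[:2])
    return np.round([2*(w['cx']+w['fx']*t*u[0]-180),2*(w['cy']+w['fy']*t*u[1]-60)])
c,s=np.cos(p[2]),np.sin(p[2])
W=lambda x,y,z:(p[0]+c*x-s*y,p[1]+s*x+c*y,z)
for n,q in dict(bar1=(-123,0,104),bar2=(-77,0,104),scr=(0,0,62),pA=(-60,50,58),pB=(-60,-50,58),pC=(60,50,58),pD=(60,-50,58),collar=(88,50,p[3]),b1=(-135,75,16),b2=(-135,-75,16),b3=(115,-75,16)).items(): print(n,fproj(W(*q)))
```

```text
bar1 [290. 328.]
bar2 [291. 225.]
scr [290.  49.]
pA [188. 174.]
pB [392. 174.]
pC [187. -66.]
pD [393. -66.]
collar [ 126. -251.]
b1 [162. 295.]
b2 [417. 295.]
b3 [ 423. -131.]
```

View pics/w2c.png

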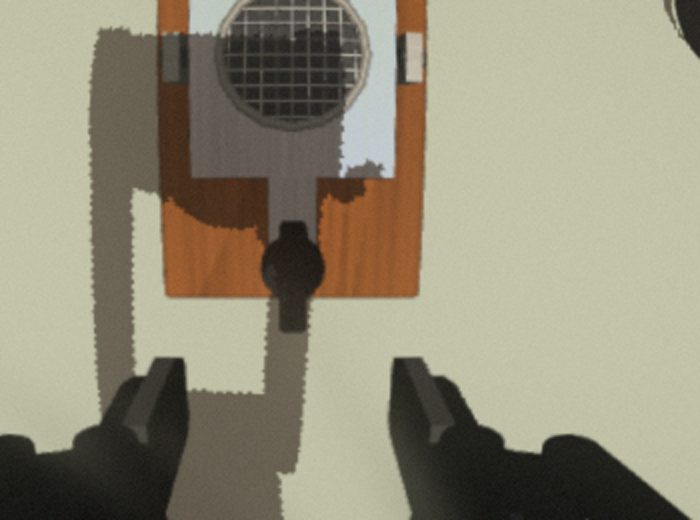

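The wrist crop shows the bar in line with the stand, running (292,222)–(292,332). The plate is square with its edge at row 178, and the screen centre is at about (292,54), within 2–3 mm of prediction. Going to the lens.

step_arm([
  [-0.027,0.268,0],
  [-0.027,0.268,0],
  [-0.027,0.268,0],
  [-0.026,0.268,0],
  [-0.026,0.268,0],
  [-0.026,0.268,0],
  [0,0,-0.25],
  [0,0,-0.2],
], spin=[0.02,0.02,0.02,0.02,0.02,0.019,0,0])

```text
time: 5.7
tool_pos: [490.6, 191.0, 117.1]
tcp_rot: [180.0, 0.1, 4.8]
ft_force: [-0.7, -0.2, 0.5]
finger_gap: 51.3
grip_force: 0.0
```

step_arm([
  [0,0,0],
  [0,0,0],
], spin=[0,0])

```text
time: 5.95
tool_pos: [492.5, 190.2, 120.9]
tcp_rot: [-180.0, -0.0, 4.7]
ft_force: [1.1, -0.6, 0.8]
finger_gap: 51.4
grip_force: 0.0
```

Run:
```python
from h import *
w=snap('wrist','w3');s=r.sense();print(s['tool_pos'],s['tcp_rot'])
cv2.imwrite('pics/w3c.png',cv2.resize(w['pixels'][0:300,180:530],None,fx=2,fy=2,interpolation=cv2.INTER_CUBIC))
def fproj(P):
    M=w['camera_from_world'];q=M[:3,:3]@np.array(P,float)+M[:3,3];v=np.array([q[0],-q[1],-q[2]]);t=np.arctan2(np.hypot(v[0],v[1]),v[2]);u=v[:2]/np.hypot(*v[:2])
    return np.round([2*(w['cx']+w['fx']*t*u[0]-180),2*(w['cy']+w['fy']*t*u[1])])
a=np.radians(4.7);c,s=np.cos(a),np.sin(a);W=lambda x,y,z:(579.5+c*x-s*y,196.9+s*x+c*y,z)
for q in((0,0,17),(42,0,17),(-42,0,17),(0,42,17),(0,-42,17),(-50,0,22),(-165,0,22),(-165,11,22),(-50,11,22),(-50,-11,22)):print(q,fproj(W(*q)))
```

```text
[493.33662097 190.35614508 121.90133892] [-1.79972529e+02 -1.32142468e-01  4.65969890e+00]
(0, 0, 17) [290. 178.]
(42, 0, 17) [290.  75.]
(-42, 0, 17) [290. 283.]
(0, 42, 17) [184. 180.]
(0, -42, 17) [396. 180.]
(-50, 0, 22) [290. 304.]
(-165, 0, 22) [290. 561.]
(-165, 11, 22) [265. 561.]
(-50, 11, 22) [262. 304.]
(-50, -11, 22) [318. 304.]
```

View pics/w3c.png

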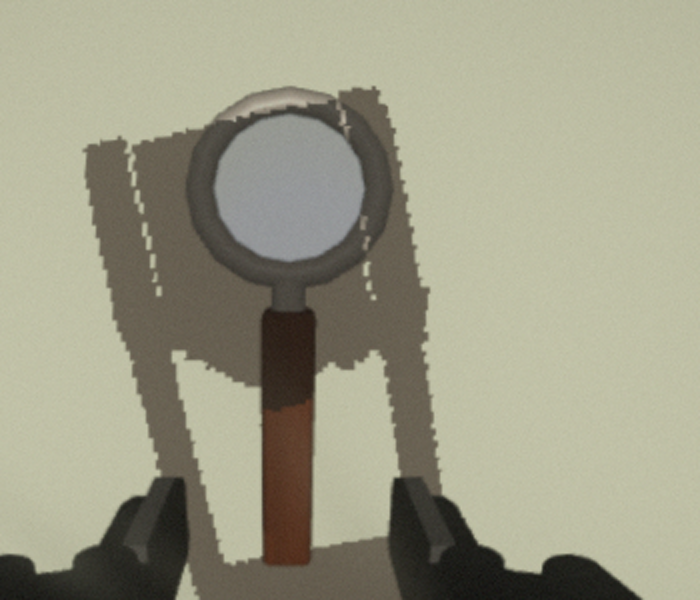

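The wrist crop shows the ring centre at (289,187) and the handle from (289,309) to (287,565), centred between the fingers. The lens sits about 2 mm nearer the robot than the fit. Descending.

step_arm([
  [0,0,-0.2],
  [0,0,-0.2],
  [0,0,-0.1],
  [0,0,0],
  [0,0,0],
], spin=[0,0,0,0,0])

```text
time: 6.62
tool_pos: [494.1, 190.6, 22.4]
tcp_rot: [-180.0, -0.2, 4.7]
ft_force: [-0.1, 0.4, 0.1]
finger_gap: 51.2
grip_force: 0.0
```

step_arm([
  [-0.005,0,-0.05],
  [0,0,-0.04],
  [0,0,0],
], spin=[0,0,0])

```text
time: 7.0
tool_pos: [490.4, 190.0, 1.2]
tcp_rot: [180.0, 0.1, 4.7]
ft_force: [0.3, -0.3, -0.0]
finger_gap: 51.6
grip_force: 0.0
```

step_arm([
  [0,0,0],
  [0,0,0],
  [0,0,0],
  [0,0,0],
], spin=[0,0,0,0], gripper=-1, squeeze=60)

```text
time: 7.5
tool_pos: [491.6, 190.3, 2.5]
tcp_rot: [-180.0, -0.0, 4.7]
ft_force: [-0.2, 0.7, 2.5]
finger_gap: 20.5
grip_force: 59.8
```

step_arm([
  [0,0,0.05],
  [0,0,0.1],
  [0,0,0.1],
  [0,0,0],
  [0,0,0],
], spin=[0,0,0,0,0])

```text
time: 8.12
tool_pos: [490.7, 190.1, 51.5]
tcp_rot: [180.0, 0.0, 4.7]
ft_force: [-0.1, 0.1, -2.3]
finger_gap: 21.0
grip_force: 59.2
```

step_arm([
  [0,0,0.2],
  [0,0,0.25],
  [0,0,0.25],
  [0,0,0.2],
  [0,0,0],
  [0,0,0],
], spin=[0,0,0,0,0,0])

```text
time: 8.88
tool_pos: [490.4, 190.0, 230.2]
tcp_rot: [180.0, 0.1, 4.7]
ft_force: [-0.5, 0.2, -2.3]
finger_gap: 20.9
grip_force: 59.3
```

step_arm([
  [0.02,-0.15,0],
  [0.03,-0.25,0],
  [0.03,-0.27,0],
  [0.03,-0.27,0],
  [0.03,-0.27,0],
  [0.03,-0.25,0],
  [0.02,-0.2,0],
  [0.01,-0.13,0],
], spin=[0,0,0,0,0,0,0,0])

```text
time: 9.88
tool_pos: [529.7, -169.3, 228.7]
tcp_rot: [-179.9, 0.3, 4.6]
ft_force: [0.3, -0.7, -1.1]
finger_gap: 20.5
grip_force: 59.2
```

step_arm([
  [0,0,0],
  [0,0,0],
  [0,0,0],
  [0,0,0],
], spin=[0,0,0,0])

```text
time: 10.38
tool_pos: [531.2, -166.9, 232.0]
tcp_rot: [-180.0, 0.0, 4.7]
ft_force: [-0.6, -1.5, -2.0]
finger_gap: 20.9
grip_force: 59.3
```

step_arm([
  [0,-0.005,-0.08],
  [0,0,-0.1],
  [0,0,-0.085],
  [0,0,0],
  [0,0,0],
  [0,0,0],
  [0,0,0],
], spin=[0,0,0,0,0,0,0])

```text
time: 11.25
tool_pos: [531.7, -169.0, 179.9]
tcp_rot: [180.0, -0.1, 4.7]
ft_force: [0.4, -0.1, -1.7]
finger_gap: 20.3
grip_force: 59.3
```

Run:
```python
from h import *
S,D=snap('scene','scene1'),snap('side','side1');s=r.sense();print(s['tool_pos'],s['tcp_rot'])
def crop(s,x,y,w,h,k): return cv2.resize(s['pixels'][y:y+h,x:x+w],(w*k,h*k),interpolation=cv2.INTER_CUBIC)
m=np.zeros((600,800,3),np.uint8);m[:560,:395]=crop(S,240,150,79,112,5);m[:475,400:]=crop(D,295,185,80,95,5);cv2.imwrite('pics/f1.png',m)
for n,X,x,y,o in(('scene',S,240,150,0),('side',D,295,185,400)):
    c=np.array([617.5,-161.5,187.4])
    for q in(c,c+[42,0,0],c-[42,0,0],c+[0,42,0],c-[0,42,0],[717.1,-138.4,187.4],[717.1,-138.4,216]):print(n,((proj(X,q)-[x,y]+.5)*5-.5+[o,0]).round())
```

```text
[ 531.46697591 -168.87258973  179.60431252] [ 1.79980565e+02 -4.37806035e-02  4.67933787e+00]
scene [148. 160.]
scene [113. 204.]
scene [182. 117.]
scene [202. 185.]
scene [ 95. 136.]
scene [ 93. 282.]
scene [ 89. 255.]
side [605. 177.]
side [678. 168.]
side [531. 186.]
side [591. 119.]
side [619. 238.]
side [768. 123.]
side [773.  92.]
```

View pics/f1.png

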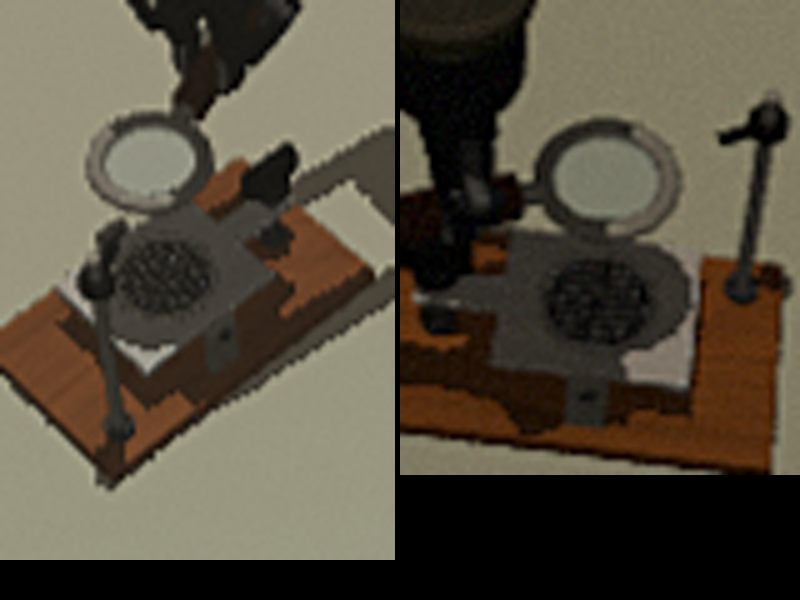

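Both views show the lens level over the screen, touching nothing. The ring centre is at (150,162) in the scene panel and (607,178) in the side panel. The collar is at (97,281) and (767,122), and the screen at (163,276) and (598,302). One triangulation check before handing in.

Run:
```python
from h import *
S,D=ld('scene1'),ld('side1')
for n,a,b in(('lens',(150,161.5),(607,178)),('collar',(97,281),(767,122)),('screen',(163,276),(598,302))):
    print(n,tri([(S,240+(a[0]+.5)/5-.5,150+(a[1]+.5)/5-.5),(D,295+(b[0]-399.5)/5-.5,185+(b[1]+.5)/5-.5)]).round(1))
```

```text
lens [ 618.1 -160.8  186.2]
collar [ 716.2 -136.9  187.4]
screen [ 617.9 -160.9   57.7]
```

```bash
python3 -c "
from bench import r
s=r.sense();print(s['qd'],s['grip_force']);print(r.hand_in())"
```

```text
[-0.10638375 -0.00886636  0.14395217  0.02127159 -0.05888583  0.03688584] 59.28343713283539
the job is handed in; nothing more can be done
None
```

I levelled the plate and handed the job in with the lens gripped and level over the screen, its centre measured within 1 mm sideways and about 1 mm in height of the collar; the hand-in returned no verdict.

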